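# Shut off and fold away the pot filler

### The job

The filling is done: fold the double-jointed pot filler away. First shut the lever on top of its elbow while the spout is still out over the pan, next fold the outer arm fully in beside the inner arm while the inner arm still stands out over the counter, and only then swing the folded pair fully home over the drip tray, still shut and folded. Just push the parts, and leave everything else on the counter standing where it is.

Things in the scene. Friction and masses are not known exactly. Their poses are not given: they have to be found in the camera images.
- filler: Steel pot filler (jointed swing-arm tap) fixed on the counter. Origin: on the counter at the axis of its riser (34 mm thick; its top hub, 38 mm thick, ends 239 mm high). Its -x side faces the robot; its -y axis is the home direction: a drip tray with a grille, 110 mm wide, 22 mm high, runs from y = +55 to -265 mm where the folded arms are parked.
- elbow (a point): On the elbow's upright axis at the outer arm's centre line, 265 mm high. The elbow is a cylinder 36 mm thick: 197 to 238 mm high it belongs to the inner arm, 239 to 293 mm to the outer arm. A push on the elbow swings the inner arm without turning the outer; a push along the outer tube turns that about the elbow.
- riser_axis (a point): On the riser's upright axis, 215 mm high. The inner arm is a level tube 20 mm thick, centre 215 mm high, from here to the elbow's axis, 230 mm away.
- spout (a point): Outlet of the down-turned spout at the free end of the outer arm, 163 mm above the counter and 210 mm (horizontally) from the elbow axis. The outer arm is a straight level tube 20 mm thick, centre 265 mm above the counter, and the spout is a 20 to 24 mm thick pipe that drops from its end.
- lever_end (a point): Free end of the steel valve lever on the elbow, 78 mm from the elbow axis. The lever is a level bar 80 x 15 x 9 mm whose centre is 310 mm above the counter (underside 306 mm, 31 mm above the top of the outer tube).
- lever (a joint): Valve lever, rad, turning about the elbow axis, relative to the outer arm: 1.57 = open (the lever lies over the outer tube, pointing to the spout), 0 = shut, at its stop (square to the outer tube). It shuts clockwise seen from above. About 0.05 N m of friction; it stays where it is left.
- outer_arm (a joint): Outer arm about the elbow, rad: 0 = fully folded in, at its stop, lying back along the inner arm (at 0.13 rad to it, so that the spout hangs beside the inner tube, close to the riser); grows as it unfolds. It folds in anticlockwise seen from above, passing the far side of the elbow. About 0.16 N m of friction; it stays where it is left.
- inner_arm (a joint): Inner arm about the riser, rad: 0 = home, at its stop, along the filler's -y axis over the drip tray; grows as it stands out towards the robot (clockwise seen from above), so it goes home anticlockwise, away from the robot. About 0.7 N m of friction; it stays where it is left.
- saucepan: Bystander: steel saucepan 190 mm wide, 110 mm high with a wooden handle that ends 258 mm from its centre along its -x axis, its top 101 mm high; it stands under the spout. Origin: centre of its underside.
- bottle: Bystander: amber glass bottle 68 mm wide, 235 mm high, taller than the spout's outlet. Origin: centre of its underside.
- whisk_cup: Bystander: carved wooden cup 94 mm wide, 105 mm high, with a wooden whisk standing up in it to 262 mm. Origin: centre of its underside.
- cup_a: Bystander: dark wooden cup 76 mm wide, 85 mm high. Origin: centre of its underside.
- cup_b: Bystander: wooden cup 82 mm wide, 75 mm high. Origin: centre of its underside.
- vase: Bystander: round clay vase 104 mm wide, 155 mm high, with dried stems up to 320 mm. Origin: centre of its underside.
- ladle: Bystander: wooden ladle 220 mm long lying on the counter. Origin: the middle of its underside.

How it is judged:
On the way, in this order (a step that is already met when the one before it is completed fails the run):
1. the lever is shut while the spout is still out over the pan (value of joint lever below 0.2 rad and value of joint outer_arm above 1.2 rad and value of joint inner_arm above 0.4 rad), for 0.2 s.
2. the outer arm is folded in beside the inner arm, lever shut, while the inner arm still stands out over the counter (value of joint lever below 0.25 rad and value of joint outer_arm below 0.15 rad and value of joint inner_arm above 0.35 rad), for 0.2 s.
3. the folded pair is home over the drip tray (value of joint lever below 0.25 rad and value of joint outer_arm below 0.15 rad and value of joint inner_arm below 0.08 rad), for 0.2 s.
At the end, for the whole second after the job is handed in: Lever shut (within 0.25 rad of its stop), outer arm folded in beside the inner arm (within 0.15 rad of its stop), inner arm home over the drip tray (within 0.08 rad of its stop), all at rest; nothing else moved by more than 25 mm or tipped (all of step 3 and velocity of joint outer_arm between -0.05 and 0.05 rad/s and velocity of joint inner_arm between -0.05 and 0.05 rad/s); the robot touches nothing.
It fails at once if something else on the counter is pushed more than 25 mm or tipped (over 0.3 rad) (distance of any of saucepan, bottle, whisk_cup, cup_a, cup_b, vase, ladle from where it was at the start of the episode above 0.025 m or angle between any of saucepan, bottle, whisk_cup, cup_a, cup_b, vase, ladle's own z axis and vertical above 0.3 rad).
It fails at once if the spout is swung off the pan with the lever still open (value of joint lever above 0.35 rad and (value of joint outer_arm below 1.1 rad or value of joint inner_arm below 0.4 rad)).
It also fails if it takes over 58 s, if anything falls off the work surface, if the arm or the gripper's body presses on something with over 40 N, if the wrist force passes 120 N, or if a joint passes its speed limit or range.

### The arm

A 6-joint arm with a two-finger parallel gripper is mounted at the origin on the work surface. World frame = base frame: x ahead of the robot, y to its left, z up, the work surface at z = 0. Lengths are in m, angles in rad, forces in N, time in s.
With the tool pointing down it reaches from about 0.35 to 0.975 m from the base axis. Payload 4.9 kg.
Tool frame: the origin (TCP) lies midway between the tips of the shut fingers; the grasp point (between the pads) lies 19 mm behind it; z points along the fingers, y is the line along which they close (so a half turn about z gives the same grasp; the last joint's range is limited). The gripper opens to 85 mm and grips with 20 to 120 N. Pads are 22 mm wide; open, the fingers measure 114 mm over their backs; the gripper's body (76 mm by 85 mm) begins 54 mm behind the grasp point. The pads swing forward as they close: fully open they stand 13 mm farther back than shut.
Start: joints at [1.163, 0.053, 1.613, -0, 1.476, -0.119], TCP at [0.178, 0.599, 0.231] pointing down, gripper open.
Joint ranges: [-3.01, 3.01], [-1.01, 2.22], [0.06, 2.58], [-1.02, 4.17], [0.09, 2.62], [-3.14, 3.14]. Speed limits (rad/s): [2.57, 2.57, 3.14, 3.14, 3.14, 3.14].

### API

Orientations are given as a rotation vector (axis times angle).
In Python, from station import telemetry, optics, ctrl gives the robot as it stands.
- The arm moves only by the shell command python3 -m pendant 'ROWS' [FORCE]. ROWS is JSON, one flat list of numbers, 7 for each row, row after row: the turn, a rotation vector about the tool's x, y, z as a fraction of full scale, then the shift along the tool's x, y, z as a fraction of full scale, then the opening, from 0 (shut) to 1 (fully open). In form: [ax, ay, az, tx, ty, tz, fingers, ax, ay, az, tx, ty, tz, fingers, ...]. A call has 1 to 12 rows; each row is the pose to reach, as a shift and turn from the pose commanded when the call began, along the tool's axes at that moment; what a row does not reach only later rows make up. Full scale, the value 1, is 300 mm for a shift and 30 degrees for a turn. A row lasts 1/8 s, in which the tool goes at most 62.5 mm and 10.7 degrees, less where a joint would pass 70% of its speed; a pose out of reach is approached as far as the arm can. A call with a number of a shift or a turn outside -1 to 1 is refused whole. A call with a gripper value outside its range is refused whole. The fingers move at their own pace and stop on an object; FORCE is the grip in N (left out, the last holds). Time passes only in rows, so rows that repeat a pose let the fingers close. It gives the time, the measured TCP pose, the force, the opening and the grip force at its end, in the units of the state.
- telemetry.get_obs(): the state, without advancing time (a new reading comes with each control period).
- optics.get_image(name): name is "side" or "top"; returns a dict with "image" (480x640x3 uint8, red, green, blue), "depth" (480x640 float32, m along the optical axis (not along the pixel's ray), 0 where there is no reading), "fx", "fy", "cx", "cy" (pixels), "rvec" (rotation vector, rad) and "tvec" (3), from world to camera coordinates, as OpenCV has them. Camera axes: x right, y down, z forward; pixel columns grow to the right and rows downward; lengths in m; the calibration is good to about 2 mm. A picture is of the moment at which its call begins.
- ctrl.finish_job(): hands the job in; it is judged then, once.
The state is a dict: "t": time; "q": joint angles; "dq": joint speeds; "effort": joint torques, N m; "tool_pos": TCP position; "tool_rot": TCP orientation; "contact_force": force on the tool from outside, world axes, zero at the start; "wrist_torque": the same for the moment, N m; "opening": finger opening in m; "grip_force": force on a finger pad.
Only numpy, scipy, OpenCV 4.12 (cv2) and the standard library are available. Lean on these libraries where they do the work, as an engineer would, in place of code of your own. Each camera call takes 0.05 s, during which the arm holds its last target. There are 200 camera calls.

## Working session

There is one attempt and no reset: what is moved stays moved. The work goes in short steps, Python scripts to look and compute and a shell command to move; the robot and the scene stay as the last step left them, time stands still between calls to the robot, and variables do not carry over. Pictures are saved under pics/ and viewed, at most 10 in all, crops included, and the job is handed in when it is done.

```bash
mkdir -p pics; cat > h.py <<'E'
import numpy as np,cv2
from station import telemetry,optics,ctrl
def grab(n):
    d=optics.get_image(n);cv2.imwrite
    R=cv2.Rodrigues(np.array(d['rvec'],float))[0];t=np.array(d['tvec'],float)
    Z=d['depth'];v,u=np.mgrid[:480,:640]
    P=np.stack([(u-d['cx'])/d['fx']*Z,(v-d['cy'])/d['fy']*Z,Z],-1)
    W=(P-t)@R; W[Z==0]=np.nan
    return d,W
def plane(d,u,v,z):
    R=cv2.Rodrigues(np.array(d['rvec'],float))[0];t=np.array(d['tvec'],float)
    c=-R.T@t;r=R.T@np.array([(u-d['cx'])/d['fx'],(v-d['cy'])/d['fy'],1]);return c+r*(z-c[2])/r[2]
E
python3 - <<'E'
from h import *
o=telemetry.get_obs();print(o['t'],o['tool_pos'],o['tool_rot'],o['opening'])
ims=[]
for n in('top','side'):
    d,W=grab(n);np.savez(f'{n}.npz',W=W,**{k:d[k] for k in d})
    cv2.imwrite(f'pics/{n}0.png',d['image'][...,::-1]);R=cv2.Rodrigues(np.array(d['rvec'],float))[0];print(n,-R.T@d['tvec'],R[2],(d['depth']==0).mean())
E
```

```text
0.0 [0.17776431 0.59850739 0.2300482 ] [-0.45200269 -3.10837036  0.00330845] 0.08505738423485584
top [0.35407271 0.06855868 1.69132816] [ 0.17514689 -0.00844608 -0.98450608] 0.003981119791666667
side [ 0.15690791 -0.55561007  0.96039151] [ 0.41295722  0.57582443 -0.70561502] 0.004095052083333333
```

View pics/top0.png

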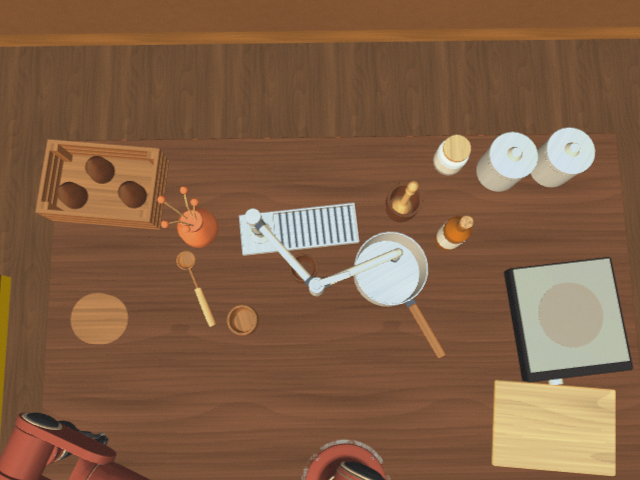

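View pics/side0.png

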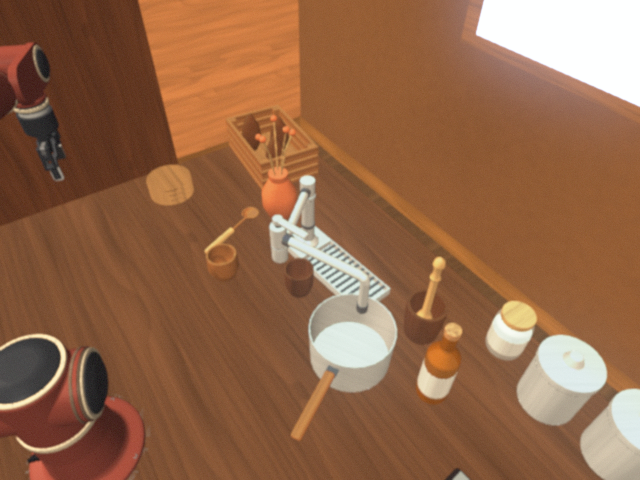

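The top view shows the riser hub near (253,216), the elbow at (316,287), the spout end at (400,255), the tray running right and the pan at (390,270). In the side view the elbow is at (278,225) and the bend above the spout at (362,275). Now measuring.

```bash
cat > m.py <<'E'
from h import *
def meas():
    d,W=grab('top');d2,W2=grab('side')
    A=np.concatenate([W[150:400,150:500].reshape(-1,3),W2[:, :].reshape(-1,3)])
    return d,W,d2,W2,A[~np.isnan(A[:,0])]
E
python3 - <<'E'
from m import *
d,W,d2,W2,A=meas()
def near(c,z0,z1,r):
    m=(np.hypot(A[:,0]-c[0],A[:,1]-c[1])<r)&(A[:,2]>z0)&(A[:,2]<z1);return A[m]
ri=plane(d,253,216,.239);el=plane(d,316,287,.3);sp=plane(d,400,255,.265)
print('seed',ri,el,sp)
for n,c,z0,z1,r in(('riser',ri,.228,.25,.035),('elbowtop',el,.27,.33,.03),('spoutend',sp,.255,.285,.03)):
    B=near(c,z0,z1,r);print(n,len(B),B.min(0),B.max(0),np.median(B,0))
# lever
B=near(el,.307,.33,.11);print('lever',len(B),B.min(0),B.max(0))
from numpy.linalg import svd
# outer tube
B=near((el+sp)/2,.262,.285,.075);m,l=cv2.fitLine(B[:,:2].astype(np.float32),cv2.DIST_HUBER,0,.01,.01).ravel()[:2],B.mean(0);print('tube',len(B),m,l)
for n,c,z0,z1,r in(('pan',plane(d,390,270,.11),.09,.12,.13),('whisk',plane(d,403,203,.105),.09,.115,.06),('whisktop',plane(d,411,187,.262),.2,.29,.05),('bottle',plane(d,465,222,.235),.2,.25,.04),('cupa',plane(d,304,267,.085),.06,.095,.05),('cupb',plane(d,242,320,.075),.06,.085,.06),('vase',plane(d,197,229,.155),.1,.17,.07),('stems',plane(d,185,205,.3),.2,.34,.13),('ladle',plane(d,200,290,.02),.008,.04,.14),('handle',plane(d,440,354,.1),.08,.12,.04)):
    B=near(c,z0,z1,r);print(n,len(B),B.min(0).round(3),B.max(0).round(3)) if len(B) else print(n,0)
E
```

```text
seed [0.66943798 0.21623451 0.239     ] [0.49016968 0.06771669 0.3       ] [ 0.56518545 -0.12965386  0.265     ]
riser 398 [0.63915629 0.1906805  0.22802111] [0.68704579 0.23855451 0.24694693] [0.66491114 0.21377481 0.23885854]
elbowtop 643 [0.47591369 0.03800309 0.2700122 ] [0.5136746  0.08366808 0.32399923] [0.49281523 0.05877849 0.29452869]
spoutend 340 [ 0.55308936 -0.13773805  0.25508784] [ 0.58241562 -0.09990555  0.28062099] [ 0.5657201  -0.1188475   0.27092395]
lever 583 [ 0.48370229 -0.00904861  0.30710855] [0.52397475 0.07870304 0.32399923]
tube 1062 [ 0.38705325 -0.9220574 ] [ 0.53358942 -0.03676381  0.27268445]
pan 1909 [ 0.433 -0.221  0.09 ] [ 0.65  -0.03   0.119]
whisk 1004 [ 0.687 -0.216  0.09 ] [ 0.783 -0.123  0.115]
whisktop 375 [ 0.721 -0.183  0.2  ] [ 0.746 -0.158  0.264]
bottle 507 [ 0.631 -0.313  0.2  ] [ 0.663 -0.281  0.245]
cupa 684 [0.524 0.062 0.06 ] [0.6   0.138 0.094]
cupb 596 [0.39  0.221 0.06 ] [0.469 0.303 0.083]
vase 1483 [0.631 0.334 0.1  ] [0.723 0.424 0.169]
stems 728 [0.621 0.239 0.2  ] [0.735 0.431 0.323]
ladle 1439 [0.379 0.242 0.008] [0.643 0.52  0.04 ]
handle 494 [ 0.324 -0.257  0.086] [ 0.372 -0.217  0.115]
```

```bash
cat > c.py <<'E'
from m import *
RI=np.array([.665,.213]);EL=np.array([.492,.063])
u=lambda a:np.array([np.cos(np.radians(a)),np.sin(np.radians(a))])
def show(wps,p=None):
    o=telemetry.get_obs();R=cv2.Rodrigues(np.array(o['tool_rot']))[0]
    p=np.array(o['tool_pos']) if p is None else np.array(p)
    for w in wps:print(((R.T@(np.array(w)-p))/.3).round(3))
E
python3 - <<'E'
from c import *
p=[.178,.599,.230]
P=EL+.067*u(-30);print(P)
a=[.26,.45,.40];b=[.42,.2,.40]
show([a],p);show([b],a);show([[*P,.40],[*P,.293]],b)
print('arc');s=[*P,.293];show([[*(EL+.067*u(-30-x)),.293] for x in np.linspace(9,102.6,11)],s)
E
```

```text
[0.5500237 0.0295   ]
[-0.403 -0.399 -0.566]
[-0.749 -0.647  0.001]
[-0.577 -0.421  0.   ]
[-0.577 -0.421  0.357]
arc
[ 0.011 -0.033  0.   ]
[ 0.027 -0.066  0.   ]
[ 0.049 -0.095  0.   ]
[ 0.075 -0.12   0.   ]
[ 0.105 -0.141  0.   ]
[ 0.138 -0.157  0.   ]
[ 0.173 -0.167  0.   ]
[ 0.209 -0.171  0.   ]
[ 0.246 -0.17   0.   ]
[ 0.281 -0.162  0.   ]
[ 0.315 -0.149  0.   ]
```

```bash
python3 -m pendant '[0,0,0,0,0,-0.566,0, 0,0,0,0,0,-0.566,0, 0,0,0,0,0,-0.566,0, 0,0,0,-0.2,-0.2,-0.566,0, 0,0,0,-0.4,-0.4,-0.566,0, 0,0,0,-0.4,-0.4,-0.566,0]' && python3 -m pendant '[0,0,0,-0.15,-0.13,0,0, 0,0,0,-0.3,-0.26,0,0, 0,0,0,-0.45,-0.39,0,0, 0,0,0,-0.6,-0.52,0,0, 0,0,0,-0.75,-0.65,0,0, 0,0,0,-0.75,-0.65,0,0, 0,0,0,-0.75,-0.65,0,0]' && python3 -m pendant '[0,0,0,-0.15,-0.1,0,0, 0,0,0,-0.3,-0.21,0,0, 0,0,0,-0.45,-0.32,0,0, 0,0,0,-0.577,-0.421,0,0, 0,0,0,-0.577,-0.421,0,0, 0,0,0,-0.577,-0.421,0,0]'
python3 - <<'E'
from c import *
P=EL+.067*u(-30);show([[*P,.293]]);print(telemetry.get_obs()['tool_rot'])
E
```

```text
t: 0.95
tool_pos: [0.2595, 0.448, 0.4012]
tool_rot: [0.453, 3.108, 0.0]
contact_force: [0.1, 0.5, 0.1]
opening: -0.0002
grip_force: 0.0
t: 1.82
tool_pos: [0.4188, 0.199, 0.401]
tool_rot: [-0.453, -3.108, -0.001]
contact_force: [0.4, 1.1, -0.6]
opening: 0.0001
grip_force: 0.0
t: 2.58
tool_pos: [0.5486, 0.0302, 0.4011]
tool_rot: [-0.448, -3.109, -0.001]
contact_force: [-0.5, 0.2, 0.2]
opening: -0.0003
grip_force: 0.0
[-0.005 -0.001  0.36 ]
[-4.48487428e-01 -3.10896345e+00 -8.23469342e-04]
```

```bash
python3 -m pendant '[0,0,0,0,0,0.12,0, 0,0,0,0,0,0.24,0, 0,0,0,0,0,0.36,0, 0,0,0,0,0,0.36,0]' && python3 -m pendant '[0,0,0,0.011,-0.033,0,0, 0,0,0,0.027,-0.066,0,0, 0,0,0,0.049,-0.095,0,0, 0,0,0,0.075,-0.12,0,0, 0,0,0,0.105,-0.141,0,0, 0,0,0,0.138,-0.157,0,0, 0,0,0,0.173,-0.167,0,0, 0,0,0,0.209,-0.171,0,0, 0,0,0,0.246,-0.17,0,0, 0,0,0,0.281,-0.162,0,0, 0,0,0,0.315,-0.149,0,0, 0,0,0,0.315,-0.149,0,0]'
python3 - <<'E'
from c import *
d,W,d2,W2,A=meas()
a=d['image'][200:340,230:450];b=d2['image'][150:330,220:420]
im=np.hstack([cv2.resize(a,(400,255)),cv2.resize(b,(400,255) if 0 else (283,255))])[...,::-1];cv2.imwrite('pics/l1.png',im)
E
```

```text
t: 3.08
tool_pos: [0.5467, 0.0305, 0.2899]
tool_rot: [-0.447, -3.103, 0.0]
contact_force: [-1.2, 0.9, 0.3]
opening: 0.0001
grip_force: 0.0
t: 4.58
tool_pos: [0.4451, 0.0131, 0.2932]
tool_rot: [-0.451, -3.109, 0.0]
contact_force: [-0.2, 0.6, 0.4]
opening: 0.0003
grip_force: 0.0
```

View pics/l1.png

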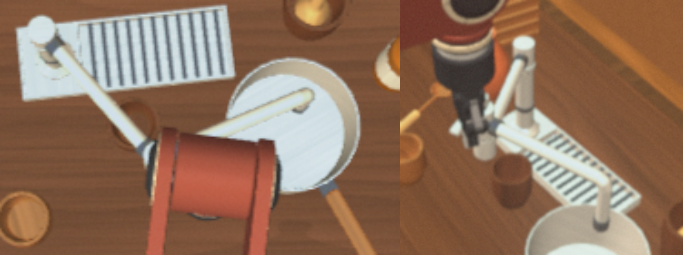

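The top crop shows the forearm hiding the elbow. Lifting away to look.

```bash
python3 -m pendant '[0,0,0,0,0,-0.15,0, 0,0,0,0,0,-0.3,0, 0,0,0,-0.1,-0.15,-0.36,0, 0,0,0,-0.2,-0.3,-0.36,0, 0,0,0,-0.3,-0.5,-0.36,0, 0,0,0,-0.3,-0.66,-0.36,0, 0,0,0,-0.3,-0.66,-0.36,0, 0,0,0,-0.3,-0.66,-0.36,0]'
cat > joints.py <<'E'
from c import *
d,W,d2,W2,A=meas()
import sys
def fit(B):
    l=cv2.fitLine(B[:,:2].astype(np.float32),cv2.DIST_HUBER,0,.01,.01).ravel();return np.degrees(np.arctan2(l[1],l[0])),l[2:]
def arms(el=EL):
    r=np.hypot(*(A[:,:2]-el).T);z=A[:,2]
    L=A[(r<.085)&(r>.025)&(z>.306)&(z<.322)]
    print('lever',len(L),*(fit(L) if len(L)>10 else ()), (L.mean(0)-[*el,0]) if len(L) else '')
    w=np.hypot(*(A[:,:2]-RI).T)
    T=A[(r<.19)&(r>.06)&(z>.262)&(z<.280)]
    print('outer',len(T),*fit(T),T.mean(0)-[*el,0])
    T=A[(w<.19)&(w>.05)&(z>.212)&(z<.228)&(r<.25)]
    print('inner',len(T),*fit(T),T.mean(0)-[*RI,0])
arms(np.array(eval(sys.argv[1])) if len(sys.argv)>1 else EL)
im=np.hstack([cv2.resize(d['image'][200:340,230:450],(400,255)),cv2.resize(d2['image'][150:330,220:420],(283,255))])[...,::-1]
cv2.imwrite('pics/j%.2f.png'%telemetry.get_obs()['t'],im)
E
python3 joints.py; ls pics
python3 - <<'E'
import numpy as np,cv2
from h import *
f=np.load('top.npz');W=f['W'];a=f['image'].astype(int)
g=W[195:256,235:362].reshape(-1,3);g=g[(g[:,2]>.015)&(g[:,2]<.027)]
print(cv2.minAreaRect(g[:,:2].astype(np.float32)*1000))
E
```

```text
t: 5.68
tool_pos: [0.4757, -0.2027, 0.4009]
tool_rot: [-0.453, -3.108, -0.001]
contact_force: [-0.1, 0.1, 0.3]
opening: 0.0004
grip_force: 0.0
lever 317 29.04172 [0.4479032  0.03912608] [-0.04409683 -0.02387392  0.3143764 ]
outer 934 -66.793724 [ 0.53445977 -0.0397228 ] [ 0.04596818 -0.1097836   0.27277155]
inner 710 40.976357 [0.57744235 0.1368192 ] [-0.08755763 -0.0761808   0.22303006]
j5.78.png
l1.png
side0.png
top0.png
((696.22607421875, 113.57919311523438), (145.57220458984375, 320.8431396484375), 5.287721633911133)
```

```bash
python3 - <<'E'
from c import *
S=EL+.15*u(-67)+.045*u(-157)
print(S);show([[*S,.4],[*S,.248]])
f=lambda p:[*(EL+.15*u(p)+.028*u(p-90)),.248]
print('1');A1=[f(p) for p in np.linspace(-66,-16,11)];show(A1,[*S,.248])
print('2');show([f(p) for p in np.linspace(-11,31,10)],A1[-1])
E
```

```text
[ 0.50918695 -0.09265863]
[-0.004  0.38   0.004]
[-0.003  0.38   0.511]
1
[-0.051  0.04   0.   ]
[-0.089  0.064  0.   ]
[-0.124  0.091  0.   ]
[-0.157  0.121  0.   ]
[-0.187  0.154  0.   ]
[-0.214  0.189  0.   ]
[-0.238  0.226  0.   ]
[-0.259  0.265  0.   ]
[-0.276  0.306  0.   ]
[-0.289  0.349  0.   ]
[-0.299  0.392  0.   ]
2
[-0.006  0.044  0.   ]
[-0.008  0.085  0.   ]
[-0.007  0.127  0.   ]
[-0.002  0.168  0.   ]
[0.006 0.209 0.   ]
[0.018 0.248 0.   ]
[0.032 0.287 0.   ]
[0.05  0.325 0.   ]
[0.07  0.361 0.   ]
[0.094 0.395 0.   ]
```

```bash
python3 -m pendant '[0,0,0,0,0.13,0,0, 0,0,0,0,0.26,0,0, 0,0,0,0,0.38,0,0, 0,0,0,0,0.38,0.17,0, 0,0,0,0,0.38,0.34,0, 0,0,0,0,0.38,0.46,0, 0,0,0,0,0.38,0.51,0, 0,0,0,0,0.38,0.51,0]' && python3 -m pendant '[0,0,0,-0.051,0.04,0,0, 0,0,0,-0.089,0.064,0,0, 0,0,0,-0.124,0.091,0,0, 0,0,0,-0.157,0.121,0,0, 0,0,0,-0.187,0.154,0,0, 0,0,0,-0.214,0.189,0,0, 0,0,0,-0.238,0.226,0,0, 0,0,0,-0.259,0.265,0,0, 0,0,0,-0.276,0.306,0,0, 0,0,0,-0.289,0.349,0,0, 0,0,0,-0.299,0.392,0,0]'; python3 joints.py
python3 - <<'E'
from c import *
f=lambda p:[*(EL+.15*u(p)+.028*u(p-90)),.248]
show([f(p) for p in (-11,31)])
E
```

```text
t: 6.78
tool_pos: [0.5078, -0.0928, 0.2479]
tool_rot: [-0.45, -3.108, -0.0]
contact_force: [-0.4, 0.7, 0.1]
opening: 0.0
grip_force: 0.0
t: 8.15
tool_pos: [0.6278, -0.0056, 0.248]
tool_rot: [-0.452, -3.109, 0.0]
contact_force: [-1.1, -0.7, -0.6]
opening: 0.0002
grip_force: 0.7
lever 156 79.93093 [0.48291394 0.01287216] [-0.00908607 -0.05012784  0.31395317]
outer 569 -21.155071 [0.5933324  0.02676765] [ 0.10340299 -0.03832445  0.27223038]
inner 669 40.576885 [0.5794304  0.13888285] [-0.08556957 -0.07411715  0.22299896]
[-0.007  0.043  0.001]
[0.093 0.394 0.001]
```

```bash
python3 - <<'E'
from c import *
ims=[]
for n,(r,c) in(('top',(250,280)),('side',(190,250))):
    d,W=grab(n);ims.append(cv2.resize(d['image'][r:r+75,c:c+80],(400,375),interpolation=cv2.INTER_CUBIC))
    z=W[...,2];m=(z>.3055)&(z<.33)&(np.hypot(W[...,0]-EL[0],W[...,1]-EL[1])<.1)
    B=W[m]-[*EL,0]
    r=np.hypot(B[:,0],B[:,1])
    for a in range(10,90,10):
        s=(r*1000>a)&(r*1000<a+10)
        if s.sum():print(n,a,s.sum(),B[s].mean(0).round(4),np.degrees(np.arctan2(*B[s].mean(0)[1::-1])))
cv2.imwrite('pics/lev2.png',np.hstack(ims)[...,::-1])
E
```

```text
top 10 26 [0.0071 0.0072 0.3156] 45.51155929466738
side 10 50 [ 0.0008 -0.0039  0.3145] -78.28651823289887
side 20 28 [-0.0035 -0.0239  0.3144] -98.31240217925003
side 30 30 [-0.0065 -0.0338  0.3141] -100.96214682269812
side 40 30 [-0.0079 -0.0443  0.3146] -100.09674912957091
side 50 28 [-0.0096 -0.054   0.3142] -100.03647686446536
side 60 30 [-0.0127 -0.0634  0.3142] -101.30914152607646
side 70 25 [-0.0119 -0.0708  0.3128] -99.56917796645351
```

View pics/lev2.png

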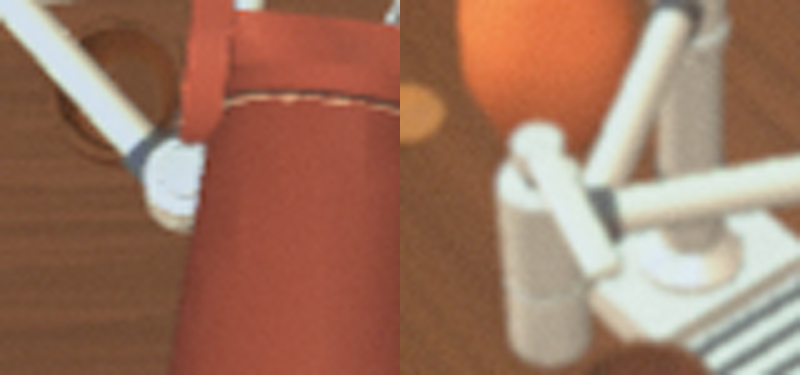

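Lever seen clearly in the side crop from (540,140) to (600,265), nearly square to the tube; estimated 0.14–0.19 rad. Continuing the fold.

```bash
python3 -m pendant '[0,0,0,-0.006,0.044,0,0, 0,0,0,-0.008,0.085,0,0, 0,0,0,-0.007,0.127,0,0, 0,0,0,-0.002,0.168,0,0, 0,0,0,0.006,0.209,0,0, 0,0,0,0.018,0.248,0,0, 0,0,0,0.032,0.287,0,0, 0,0,0,0.05,0.325,0,0, 0,0,0,0.07,0.361,0,0, 0,0,0,0.082,0.38,0,0, 0,0,0,0.082,0.38,0,0]'; python3 joints.py
```

```text
t: 9.72
tool_pos: [0.6363, 0.1108, 0.2483]
tool_rot: [0.451, 3.109, 0.001]
contact_force: [0.5, -0.5, 0.3]
opening: 0.0
grip_force: 0.0
lever 315 -53.34251 [0.5221982  0.02483438] [ 0.03209815 -0.04054053  0.31412945]
outer 547 28.54286 [0.5947812  0.11173505] [0.10757625 0.05094901 0.27264684]
inner 174 45.31741 [0.5796914 0.1359554] [-0.07790714 -0.07054457  0.22256641]
```

```bash
python3 - <<'E'
from c import *
ims=[]
for n,(r,c) in(('top',(190,235)),('side',(165,235))):
    d,W=grab(n);ims.append(cv2.resize(d['image'][r:r+112,c:c+120],(400,375),interpolation=cv2.INTER_CUBIC))
cv2.imwrite('pics/fold1.png',np.hstack(ims)[...,::-1])
E
```

```text
(no output)
```

View pics/fold1.png

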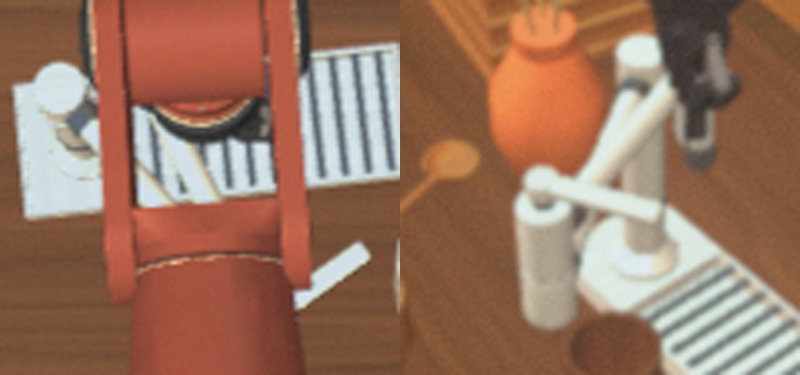

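```bash
python3 - <<'E'
from c import *
p=telemetry.get_obs()['tool_pos']
show([p+np.r_[u(122)*.012,0]],p)
E
```

```text
[0.03  0.026 0.   ]
```

```bash
python3 -m pendant '[0,0,0,0.01,0.009,0,0, 0,0,0,0.02,0.018,0,0, 0,0,0,0.03,0.026,0,0, 0,0,0,0.03,0.026,0,0]'; python3 joints.py
```

```text
t: 10.42
tool_pos: [0.6297, 0.1203, 0.2482]
tool_rot: [-0.451, -3.109, -0.0]
contact_force: [0.3, 0.2, 0.3]
opening: 0.0001
grip_force: 0.1
lever 332 -50.449432 [0.5278976  0.02424903] [ 0.03494212 -0.03757429  0.31432558]
outer 549 36.915585 [0.5954056  0.12485396] [0.10155726 0.05781318 0.27271118]
inner 233 44.1726 [0.5918899  0.14726083] [-0.07963568 -0.07167967  0.22232831]
```

```bash
python3 -m pendant '[0,0,0,-0.07,-0.07,0,0, 0,0,0,-0.11,-0.1,-0.1,0, 0,0,0,-0.11,-0.1,-0.25,0, 0,0,0,-0.11,-0.1,-0.42,0, 0,0,0,-0.11,-0.1,-0.5,0, 0,0,0,-0.11,-0.3,-0.5,0, 0,0,0,-0.11,-0.5,-0.5,0, 0,0,0,-0.11,-0.7,-0.5,0, 0,0,0,-0.11,-0.9,-0.5,0, 0,0,0,-0.11,-0.95,-0.5,0, 0,0,0,-0.11,-0.95,-0.5,0]'; python3 joints.py; python3 - <<'E'
from c import *
ims=[]
for n,(r,c) in(('top',(190,235)),('side',(165,235))):
    d,W=grab(n);ims.append(cv2.resize(d['image'][r:r+112,c:c+120],(400,375),interpolation=cv2.INTER_CUBIC))
cv2.imwrite('pics/fold2.png',np.hstack(ims)[...,::-1])
E
```

```text
t: 11.9
tool_pos: [0.5802, -0.1631, 0.398]
tool_rot: [-0.454, -3.108, -0.001]
contact_force: [-0.7, 0.5, -0.5]
opening: 0.0002
grip_force: 0.0
lever 337 -50.07388 [0.52664214 0.02515825] [ 0.03477611 -0.03726812  0.31411978]
outer 813 30.856693 [0.5979662  0.12673898] [0.10596619 0.06373898 0.27314894]
inner 417 40.794315 [0.56951743 0.13056536] [-0.0900469  -0.07781674  0.22249843]
```

View pics/fold2.png

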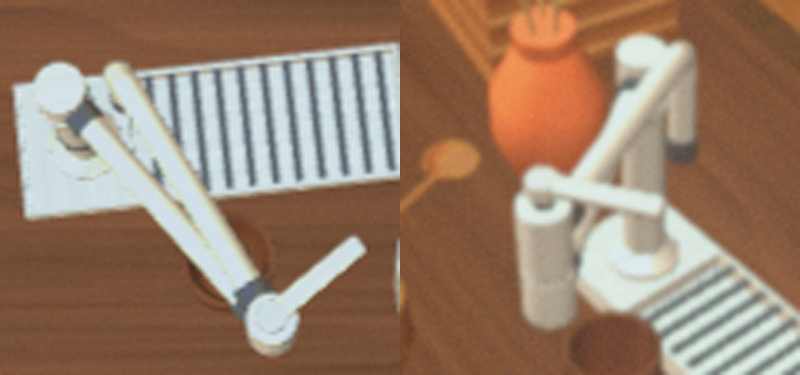

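Top crop: outer tube from elbow (270,310) to (120,70), just beside the inner tube; lever points to (355,245), about 9° short of square. I'll nudge the lever ~5° for margin.

```bash
python3 - <<'E'
from c import *
f=lambda p:EL+.062*u(p)+.0215*u(p+90)
S=f(-30);print(S);show([[*S,.4],[*S,.293]])
print();show([[*f(p),.293] for p in (-36,-42,-48,-52,-55,-55)],[*S,.293])
E
```

```text
[0.55644358 0.05061955]
[ 0.278  0.654 -0.006]
[0.278 0.654 0.351]

[-0.001 -0.023 -0.   ]
[ 0.    -0.046 -0.   ]
[ 0.004 -0.068 -0.   ]
[ 0.008 -0.083 -0.   ]
[ 0.011 -0.094 -0.   ]
[ 0.011 -0.094 -0.   ]
```

```bash
python3 -m pendant '[0,0,0,0.06,0.16,0,0, 0,0,0,0.13,0.32,0,0, 0,0,0,0.2,0.48,0,0, 0,0,0,0.278,0.654,0,0, 0,0,0,0.278,0.654,0,0, 0,0,0,0.278,0.654,0.12,0, 0,0,0,0.278,0.654,0.24,0, 0,0,0,0.278,0.654,0.35,0, 0,0,0,0.278,0.654,0.35,0]' && python3 -m pendant '[0,0,0,-0.001,-0.023,0,0, 0,0,0,0,-0.046,0,0, 0,0,0,0.004,-0.068,0,0, 0,0,0,0.008,-0.083,0,0, 0,0,0,0.011,-0.094,0,0, 0,0,0,0.011,-0.094,0,0]' && python3 -m pendant '[0,0,0,-0.03,0.03,-0.05,0, 0,0,0,-0.03,0.03,-0.15,0, 0,0,0,-0.03,0.03,-0.3,0, 0,0,0,-0.03,-0.15,-0.36,0, 0,0,0,-0.1,-0.35,-0.36,0, 0,0,0,-0.2,-0.55,-0.36,0, 0,0,0,-0.28,-0.65,-0.36,0, 0,0,0,-0.28,-0.65,-0.36,0]'; python3 joints.py
```

```text
t: 13.22
tool_pos: [0.5548, 0.0492, 0.2895]
tool_rot: [-0.451, -3.102, 0.001]
contact_force: [-0.5, -0.3, 0.6]
opening: -0.0003
grip_force: 0.0
t: 13.98
tool_pos: [0.5451, 0.0229, 0.2933]
tool_rot: [0.452, 3.108, -0.0]
contact_force: [0.1, 0.8, 1.0]
opening: -0.0
grip_force: 0.5
t: 14.98
tool_pos: [0.57, -0.1906, 0.3994]
tool_rot: [-0.458, -3.105, 0.0]
contact_force: [-0.9, 0.8, 0.0]
opening: -0.0001
grip_force: 0.0
lever 332 -60.973976 [0.5187512  0.02117223] [ 0.02745786 -0.04239213  0.31417842]
outer 826 28.87943 [0.59084374 0.11761321] [0.10735902 0.05996223 0.27309272]
inner 457 37.565422 [0.5737647  0.13440317] [-0.08451235 -0.07604739  0.22271982]
```

```bash
python3 - <<'E'
from c import *
f=lambda p,h=.026:[*(RI+.14*u(p)+h*u(p-90)),.210]
S=f(-139,.058);print(S);show([[*S[:2],.4],[*S[:2],.21]])
print();A=[f(-142.5,.035)]+[f(p) for p in np.linspace(-139,-115,9)];show(A,S)
print();show([f(p) for p in np.linspace(-112,-88,10)],A[-1])
E
```

```text
[np.float64(0.5212892350873625), np.float64(0.16492489159424975), 0.21]
[0.491 1.081 0.002]
[0.49  1.081 0.636]

[-0.045 -0.019 -0.   ]
[-0.09  -0.057 -0.   ]
[-0.109 -0.074 -0.   ]
[-0.128 -0.089 -0.   ]
[-0.148 -0.103 -0.   ]
[-0.169 -0.117 -0.   ]
[-0.191 -0.129 -0.   ]
[-0.213 -0.14  -0.   ]
[-0.236 -0.15  -0.   ]
[-0.259 -0.159 -0.   ]

[-0.024 -0.007 -0.   ]
[-0.045 -0.013 -0.   ]
[-0.067 -0.018 -0.   ]
[-0.088 -0.021 -0.   ]
[-0.11  -0.024 -0.   ]
[-0.132 -0.025 -0.   ]
[-0.155 -0.026 -0.   ]
[-0.177 -0.025 -0.   ]
[-0.199 -0.024 -0.   ]
[-0.221 -0.021 -0.   ]
```

```bash
python3 -m pendant '[0,0,0,0.07,0.16,0,0, 0,0,0,0.14,0.32,0,0, 0,0,0,0.21,0.48,0,0, 0,0,0,0.28,0.64,0,0, 0,0,0,0.35,0.8,0,0, 0,0,0,0.42,0.95,0,0, 0,0,0,0.49,1.0,0,0, 0,0,0,0.49,1.0,0,0]' && python3 -m pendant '[0,0,0,0,0.081,0,0, 0,0,0,0,0.081,0.15,0, 0,0,0,0,0.081,0.3,0, 0,0,0,0,0.081,0.45,0, 0,0,0,0,0.081,0.58,0, 0,0,0,0,0.081,0.634,0, 0,0,0,0,0.081,0.634,0]' && python3 -m pendant '[0,0,0,-0.045,-0.019,0,0, 0,0,0,-0.07,-0.04,0,0, 0,0,0,-0.09,-0.057,0,0, 0,0,0,-0.109,-0.074,0,0, 0,0,0,-0.128,-0.089,0,0, 0,0,0,-0.148,-0.103,0,0, 0,0,0,-0.169,-0.117,0,0, 0,0,0,-0.191,-0.129,0,0, 0,0,0,-0.213,-0.14,0,0, 0,0,0,-0.236,-0.15,0,0, 0,0,0,-0.259,-0.159,0,0]'
python3 - <<'E'
from c import *
print(telemetry.get_obs()['tool_pos'])
ims=[]
for n,(r,c) in(('top',(190,235)),('side',(165,235))):
    d,W=grab(n);ims.append(cv2.resize(d['image'][r:r+112,c:c+120],(400,375),interpolation=cv2.INTER_CUBIC))
    m=(W[...,2]>.306)&(W[...,2]<.318)&(W[...,0]<.66)&(W[...,0]>.4)&(abs(W[...,1])<.12);print(m.sum(),W[m].min(0),W[m].max(0))
cv2.imwrite('pics/sw1.png',np.hstack(ims)[...,::-1])
E
```

```text
t: 16.08
tool_pos: [0.5132, 0.144, 0.4018]
tool_rot: [0.444, 3.109, 0.0]
contact_force: [0.6, -0.3, -0.0]
opening: -0.0003
grip_force: 0.0
t: 16.95
tool_pos: [0.5212, 0.1646, 0.2103]
tool_rot: [-0.452, -3.107, 0.001]
contact_force: [-0.5, 0.4, 0.1]
opening: -0.0002
grip_force: 0.0
t: 18.32
tool_pos: [0.582, 0.0983, 0.211]
tool_rot: [-0.451, -3.107, -0.005]
contact_force: [-2.7, 5.6, 0.9]
opening: -0.0001
grip_force: 2.6
[0.58203583 0.09826128 0.21095559]
229 [ 0.55322588 -0.04593763  0.306296  ] [0.62122764 0.05967623 0.31796604]
435 [ 0.55284832 -0.04604729  0.30614161] [0.62127976 0.11252036 0.31791956]
```

View pics/sw1.png

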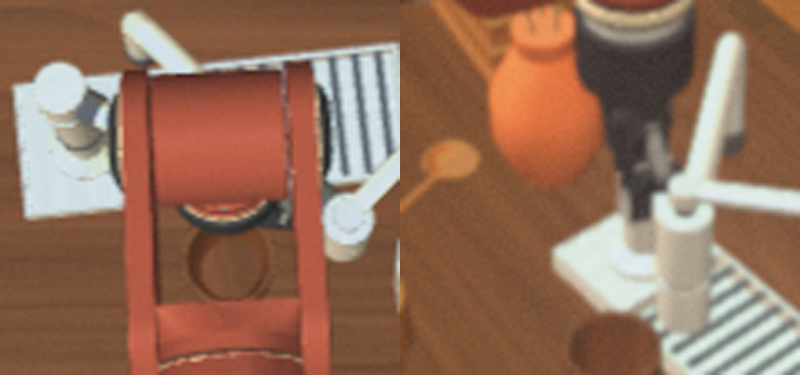

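Elbow now at about (345,215) in the top crop: the pair swings as one. Continuing.

```bash
python3 -m pendant '[0,0,0,-0.024,-0.007,0,0, 0,0,0,-0.045,-0.013,0,0, 0,0,0,-0.067,-0.018,0,0, 0,0,0,-0.088,-0.021,0,0, 0,0,0,-0.11,-0.024,0,0, 0,0,0,-0.132,-0.025,0,0, 0,0,0,-0.155,-0.026,0,0, 0,0,0,-0.177,-0.025,0,0, 0,0,0,-0.199,-0.024,0,0, 0,0,0,-0.21,-0.022,0,0, 0,0,0,-0.221,-0.021,0,0]'
cat > home.py <<'E'
from c import *
d,W,d2,W2,A=meas()
from collections import OrderedDict
def fit(B):
    l=cv2.fitLine(B[:,:2].astype(np.float32),cv2.DIST_HUBER,0,.01,.01).ravel();return len(B),np.degrees(np.arctan2(l[1],l[0])),l[2:]
z=A[:,2];x,y=A[:,0],A[:,1];b=(x>.55)&(x<.76)
T=A[b&(z>.306)&(z<.318)&(y<.06)&(y>-.13)];print('lever',fit(T))
T=A[b&(z>.262)&(z<.28)&(y<.15)&(y>.03)];print('outer',fit(T))
T=A[b&(z>.213)&(z<.23)&(y<.16)&(y>.02)];print('inner',fit(T),T.min(0),T.max(0))
T=A[b&(z>.285)&(z<.30)&(y<.05)&(y>-.08)];print('elbow',len(T),T.mean(0),T.min(0),T.max(0))
E
python3 home.py
```

```text
t: 19.8
tool_pos: [0.6432, 0.0728, 0.2108]
tool_rot: [-0.451, -3.106, -0.001]
contact_force: [-4.4, 4.8, 1.9]
opening: -0.0001
grip_force: 2.5
lever (609, np.float32(-30.55293), array([ 0.6805171 , -0.01550712], dtype=float32))
outer (289, np.float32(22.820185), array([0.6565314 , 0.05589096], dtype=float32))
inner (316, np.float32(88.203094), array([0.65934616, 0.09379184], dtype=float32)) [0.63000866 0.0200203  0.21301843] [0.67441959 0.15987313 0.2298679 ]
elbow 303 [ 0.64929087 -0.00591354  0.29311042] [ 0.61421531 -0.03035123  0.28506699] [0.67908884 0.04960542 0.29991873]
```

```bash
python3 -m pendant '[0,0,0,-0.013,0.004,0,0, 0,0,0,-0.026,0.008,0,0, 0,0,0,-0.038,0.011,0,0, 0,0,0,-0.045,0.013,0,0, 0,0,0,-0.045,0.013,0,0]'; python3 home.py|tail -1;  python3 -m pendant '[0,0,0,-0.007,0.002,0,0, 0,0,0,-0.013,0.004,0,0, 0,0,0,-0.013,0.004,0,0]'; python3 home.py|tail -1
```

```text
t: 20.52
tool_pos: [0.6578, 0.0719, 0.2108]
tool_rot: [-0.452, -3.107, 0.001]
contact_force: [-5.4, 1.6, 0.1]
opening: 0.0002
grip_force: 2.1
elbow 287 [ 0.6696338  -0.00554691  0.29271536] [ 0.62843678 -0.02940317  0.28503322] [0.70197774 0.04885249 0.29984861]
t: 21.0
tool_pos: [0.6613, 0.0721, 0.2107]
tool_rot: [-0.451, -3.106, 0.001]
contact_force: [-7.2, 1.0, 2.4]
opening: 0.0001
grip_force: 3.6
elbow 280 [ 0.67483279 -0.00600724  0.2930763 ] [ 0.63295389 -0.02948961  0.28501776] [0.70804613 0.04788551 0.29994966]
```

```bash
for i in 1 2; do python3 -m pendant '[0,0,0,-0.007,0.002,0,0, 0,0,0,-0.01,0.003,0,0, 0,0,0,-0.01,0.003,0,0]' | grep -E "tool_pos|contact"; done; python3 home.py
```

```text
tool_pos: [0.6618, 0.0722, 0.2107]
contact_force: [-17.6, 1.3, 6.5]
tool_pos: [0.6623, 0.0723, 0.2107]
contact_force: [-27.3, 1.6, 11.5]
lever (553, np.float32(-29.227024), array([ 0.7044688 , -0.00749271], dtype=float32))
outer (266, np.float32(17.136593), array([0.69433254, 0.06256264], dtype=float32))
inner (400, np.float32(-85.301895), array([0.6745887 , 0.09405906], dtype=float32)) [0.6492855  0.0207384  0.21319928] [0.69227994 0.15983868 0.22994009]
elbow 298 [ 0.67462724 -0.00471614  0.29308371] [ 0.63429704 -0.02936656  0.28504498] [0.70842598 0.04971882 0.2999914 ]
```

At the stop (-85.3°, force rising). Back off, lift clear and look.

```bash
python3 -m pendant '[0,0,0,0.04,-0.01,0,0, 0,0,0,0.12,-0.03,0,0, 0,0,0,0.2,-0.05,0,0, 0,0,0,0.2,-0.05,-0.2,0, 0,0,0,0.2,-0.05,-0.4,0, 0,0,0,0.2,-0.05,-0.6,0, 0,0,0,0.35,-0.05,-0.65,0, 0,0,0,0.5,-0.05,-0.65,0, 0,0,0,0.65,0.05,-0.65,0, 0,0,0,0.8,0.2,-0.65,0, 0,0,0,0.8,0.3,-0.65,0, 0,0,0,0.8,0.3,-0.65,0]'; sed -i 's/y<.15)&(y>.03)/y<.13)\&(y>.03)\&(x>.66)/' home.py; python3 home.py; python3 - <<'E'
from c import *
ims=[]
for n,(r,c) in(('top',(180,235)),('side',(145,235))):
    d,W=grab(n);ims.append(cv2.resize(d['image'][r:r+140,c:c+150],(400,375),interpolation=cv2.INTER_CUBIC))
cv2.imwrite('pics/end.png',np.hstack(ims)[...,::-1])
E
```

```text
t: 23.45
tool_pos: [0.4646, 0.228, 0.4062]
tool_rot: [0.448, 3.107, 0.001]
contact_force: [0.5, -0.1, -0.5]
opening: -0.0004
grip_force: 0.0
lever (454, np.float32(-11.659676), array([ 0.7164336 , -0.01817352], dtype=float32))
outer (613, np.float32(78.74855), array([0.705116  , 0.07408891], dtype=float32))
inner (846, np.float32(-84.30369), array([0.6791791 , 0.06556705], dtype=float32)) [0.66324656 0.0203     0.21318257] [0.6981646  0.1595658  0.22992717]
elbow 244 [ 0.685439   -0.01392399  0.29267719] [ 0.67162218 -0.02867295  0.28525552] [0.70658248 0.00678767 0.29962034]
```

View pics/end.png

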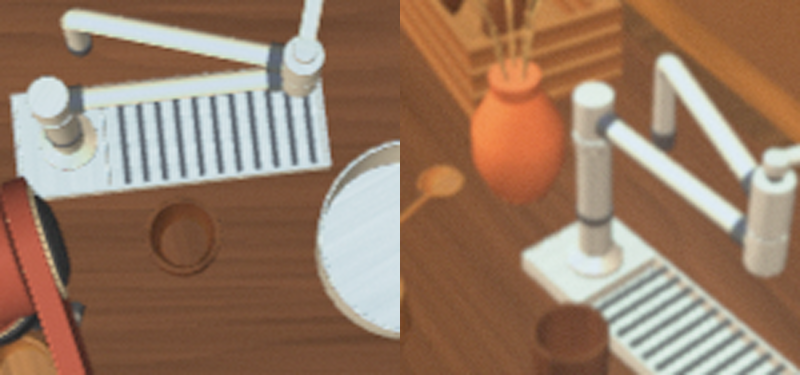

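Top crop: inner arm home over the tray, but the outer tube (280,55)→(75,15) has opened to ~9° (0.16 rad), just out of limit. I'll push it in from the far side.

```bash
python3 - <<'E'
from c import *
E2=np.array([.685,-.014])
f=lambda p,h=.024:[*(E2+.15*u(p)+h*u(p-90)),.248]
S=[.762,.124,.248];show([[*S[:2],.42],S])
print();show([f(78,.03),f(80),f(82),f(84),f(85.5),f(87)],S)
E
```

```text
[-1.047 -0.042 -0.045]
[-1.046 -0.042  0.528]

[ 0.055 -0.008 -0.   ]
[ 0.093 -0.008 -0.   ]
[ 0.11  -0.008 -0.   ]
[ 0.128 -0.008 -0.   ]
[ 0.141 -0.009 -0.   ]
[ 0.154 -0.009 -0.   ]
```

```bash
python3 -m pendant '[0,0,0,-0.15,0,-0.045,0, 0,0,0,-0.3,0,-0.045,0, 0,0,0,-0.45,0,-0.045,0, 0,0,0,-0.6,-0.02,-0.045,0, 0,0,0,-0.75,-0.03,-0.045,0, 0,0,0,-0.9,-0.04,-0.045,0, 0,0,0,-1,-0.042,-0.045,0, 0,0,0,-1,-0.042,-0.045,0]' && python3 -m pendant '[0,0,0,-0.046,0,0,0, 0,0,0,-0.046,0,0.15,0, 0,0,0,-0.046,0,0.3,0, 0,0,0,-0.046,0,0.45,0, 0,0,0,-0.046,0,0.573,0, 0,0,0,-0.046,0,0.573,0]' && python3 -m pendant '[0,0,0,0.03,-0.005,0,0, 0,0,0,0.055,-0.008,0,0, 0,0,0,0.075,-0.008,0,0, 0,0,0,0.093,-0.008,0,0, 0,0,0,0.11,-0.008,0,0, 0,0,0,0.12,-0.008,0,0, 0,0,0,0.128,-0.008,0,0, 0,0,0,0.135,-0.009,0,0, 0,0,0,0.141,-0.009,0,0, 0,0,0,0.141,-0.009,0,0]'; python3 home.py
```

```text
t: 24.65
tool_pos: [0.7498, 0.1265, 0.4171]
tool_rot: [-0.457, -3.106, 0.001]
contact_force: [0.3, -0.8, -0.2]
opening: 0.0002
grip_force: 0.0
t: 25.4
tool_pos: [0.7589, 0.1248, 0.2429]
tool_rot: [-0.452, -3.101, 0.003]
contact_force: [-0.1, 0.2, 0.8]
opening: -0.0001
grip_force: 0.0
t: 26.65
tool_pos: [0.7199, 0.1348, 0.2473]
tool_rot: [-0.452, -3.108, 0.0]
contact_force: [0.7, 0.2, 0.8]
opening: 0.0003
grip_force: 0.2
lever (432, np.float32(-4.436398), array([ 0.7212554 , -0.01460353], dtype=float32))
outer (606, np.float32(87.89255), array([0.6919205 , 0.07546996], dtype=float32))
inner (533, np.float32(-83.51747), array([0.6756343 , 0.09204104], dtype=float32)) [0.66339538 0.0200349  0.21301074] [0.69410526 0.1596119  0.22989165]
elbow 256 [ 0.68534856 -0.01400143  0.29282231] [ 0.67153289 -0.02890132  0.28504987] [0.70676777 0.00523518 0.29981274]
```

```bash
python3 -m pendant '[0,0,0,0.006,0,0,0, 0,0,0,0.012,0,0,0, 0,0,0,0.012,0,0,0]' && python3 -m pendant '[0,0,0,-0.06,0,0,0, 0,0,0,-0.12,0,0,0, 0,0,0,-0.12,0,-0.15,0, 0,0,0,-0.12,0,-0.35,0, 0,0,0,-0.12,0,-0.56,0, 0,0,0,-0.12,0,-0.56,0, 0,0,0,0,0,-0.6,0, 0,0,0,0.2,0.05,-0.6,0, 0,0,0,0.4,0.1,-0.6,0, 0,0,0,0.6,0.15,-0.6,0, 0,0,0,0.8,0.15,-0.6,0, 0,0,0,0.85,0.15,-0.6,0]'; python3 home.py
python3 - <<'E'
from c import *
ims=[]
for n,(r,c) in(('top',(150,150)),('side',(145,235))):
    d,W=grab(n);ims.append(cv2.resize(d['image'][130:380,150:500] if n=='top' else d['image'][100:450,200:500],(400,343),interpolation=cv2.INTER_CUBIC))
cv2.imwrite('pics/end2.png',np.hstack(ims)[...,::-1])
E
```

```text
t: 27.12
tool_pos: [0.7175, 0.1353, 0.2474]
tool_rot: [0.452, 3.106, -0.001]
contact_force: [4.5, -1.8, -1.8]
opening: 0.0002
grip_force: 2.5
t: 28.62
tool_pos: [0.482, 0.2527, 0.4273]
tool_rot: [-0.447, -3.109, -0.001]
contact_force: [-0.3, 0.4, -0.8]
opening: 0.0003
grip_force: 0.0
lever (410, np.float32(-3.5856864), array([ 0.7180056 , -0.01410756], dtype=float32))
outer (630, np.float32(87.584236), array([0.6894937 , 0.07397603], dtype=float32))
inner (827, np.float32(-84.871735), array([0.67829853, 0.0898481 ], dtype=float32)) [0.66378768 0.02022673 0.21304123] [0.69411378 0.1597866  0.22984171]
elbow 255 [ 0.68534657 -0.01421171  0.29276153] [ 0.67205671 -0.02886704  0.28504854] [0.7070855  0.00617253 0.29999729]
```

View pics/end2.png

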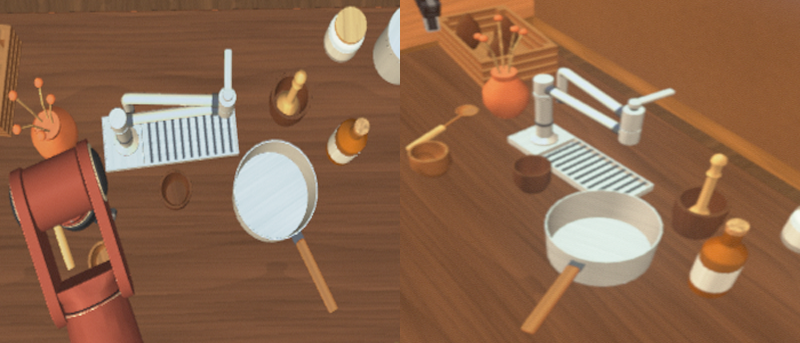

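Pair folded and home over the tray, lever square, bystanders in place, robot clear.

```bash
python3 -c "
from station import ctrl;print(ctrl.finish_job())"
```

```text
the job is handed in; nothing more can be done
None
```

The job is handed in at about 29 s. By the last camera check the lever is shut, the outer arm is folded to its stop and the inner arm is home over the drip tray; nothing else on the counter looks moved, and the robot is clear. The outer arm had opened to about 0.16 rad during the swing home, so I pushed it back in afterwards. The judge gave no verdict, so I can't confirm that each step counted.

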